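Stand a glazed tile in the drying tray

TASK

Pull the drying box's tray out to its stop, then take the blue tile from the sloping stand and stand it upright on its edge in the empty middle slot of the tray, between the two brown tiles. Feel for the slot's rest bar, whose height is not known, and let the tile down on it gently: do not drop it or ram it. Leave the tray pulled out and let go of the tile; leave the white tile, the brown tiles and the clay house as they are.

Things in the scene. Friction and masses are not known exactly. Their poses are not given: they have to be found in the camera images.
- tray (a joint): Pull-out tray of a fixed plywood drying box (260 mm deep, 190 wide, 145 high; pots fixed on its roof, 160 mm and more behind its front). 0 = shut, grows as it comes out towards the robot, 0.150 m = stop. It slides with about 3 N of friction and stays where it is left. Its white front panel, flush with the box's front when shut, is 166 mm wide, 10 mm thick, top edge 136 mm above the table.
- tray_handle (a point): Middle of the steel bar handle (100 mm long, parallel to the front, 10 mm thick) on the tray's front panel; 115 mm above the table, 48 mm out from the panel's face. Its x axis points from the handle into the box (tray opens along -x), y along the bar, z up.
- rack: Wooden dowel rack, travels with the tray. Origin: centre of the middle (empty) slot at the tray floor, 18 mm above the table, 87 mm behind the panel's front face. x across the slots (into the box), y along them, z up. Slots at x = -45, 0, +45 mm, each 13 mm clear between pairs of upright 8 mm round-topped dowels at y = -32 and +32 mm, 62 mm high; a standing tile may lean a few degrees.
- slot_mouth (a point): Centre of the middle slot at the dowels' tops, 62 mm above the rack's origin. In this slot the tile stands on an adjustable black rest bar, 52 x 18 mm with a rib across each end, under the middle of the tile. The bar's top is somewhere 29 to 59 mm below this point, different each time and not reported: find it by touch. It is rigid.
- tile_blue: The tile to move, blue glaze, 100 mm wide, 85 high, 10 thick. Origin: middle of the lower edge; x through the thickness, y along the width, z up the tile. 0.1 to 0.25 kg. It leans on the stand, upper edge towards the robot's right (-y), 30 degrees from vertical, in the left or right place; its upper 39 mm are free on both faces. Brittle: over 40 N against the rack or a fall of over 2 mm spoils it.
- tile_white: White glazed tile in the other place of the stand, to be left alone; 100 mm wide, 85 high, 10 thick. Origin: middle of the lower edge; x through the thickness, y along the width, z up the tile.
- tile_front: Brown tile standing in the rack's slot nearest the robot, to be left there; 100 mm wide, 85 high, 10 thick. Origin: middle of the lower edge; x through the thickness, y along the width, z up the tile.
- tile_back: Brown tile standing in the rack's slot farthest from the robot, to be left there; 100 mm wide, 85 high, 10 thick. Origin: middle of the lower edge; x through the thickness, y along the width, z up the tile.
- stand: Fixed metal stand, base 130 x 270 mm, origin at the middle of the base at table level. Two tiles lean side by side at y = +64 and -64 mm on a board 50 mm long up the slope, their lower edges on a ledge at x = 30 mm, 36 mm above the table; the slope leans 30 degrees from vertical, its top towards -x. Behind the free upper part of the tiles the space is open down to the base.
- clay_house: Brown clay house, 60 x 60 mm, 80 mm high, loose on the table; to be left alone. Origin: centre of its underside.
There are look-alikes about, which are no part of the job. Leave any pink or purple look-alike of the tile_blue alone.

How it is judged:
By the outcome, as a careful person would: the job done as asked, in the order asked, and still so for the second after the job is handed in, with the robot touching nothing.
It also fails if it takes over 58 s, if anything falls off the work surface, if the arm or the gripper's body presses on something with over 40 N, if the wrist force passes 120 N, or if a joint passes its speed limit or range.

ROBOT

A 6-joint arm with a two-finger parallel gripper is mounted at the origin on the work surface. World frame = base frame: x ahead of the robot, y to its left, z up, the work surface at z = 0. Lengths are in m, angles in rad, forces in N, time in s.
With the tool pointing down it reaches from about 0.4 to 0.825 m from the base axis. Payload 7 kg.
Tool frame: the origin (TCP) lies on the centre line of the jaws, within the pads' length; the fingertips stand 22 mm ahead of it and the grasp point (between the pads) lies 3 mm ahead of it; z points along the fingers, y is the line along which they close (so a half turn about z gives the same grasp; the last joint's range is limited). The gripper opens to 88 mm and grips with 3 to 60 N. Pads are 19 mm wide; open, the fingers measure 130 mm over their backs; the gripper's body (78 mm by 193 mm) begins 47 mm behind the grasp point.
Start: joints at [-0.948, 0.359, 0.012, 0, -1.224, -0.288], TCP at [0.222, -0.638, 0.249] pointing down, gripper open.
Joint ranges: [-3.07, 3.07], [-1.43, 2.12], [-1.02, 1.25], [-3.03, 1.67], [-3.05, -0], [-3.03, 3.03]. Speed limits (rad/s): [2.39, 2.39, 3.01, 3.14, 3.14, 3.14].

INTERFACE

Orientations are given as [roll, pitch, yaw] about the fixed x, y, z axes, in that order (R = Rz(yaw) Ry(pitch) Rx(roll)).
In Python, from station import arm gives the robot as it stands.
- The arm moves only by the tool arm_command, never from a script. Its argument "series" is one flat list of numbers, 7 for each row, row after row: the turn, a rotation vector about the tool's x, y, z each as a share of 90 degrees, from -1 to 1, then the shift along the tool's x, y, z each as a share of 0.1 m, from -1 to 1, then the opening, from 0 (shut) to 1 (fully open). A call has 1 to 8 rows; each row is the pose to reach, as a shift and turn from the pose commanded when the call began, along the tool's axes at that moment; what a row does not reach only later rows make up. A row lasts 1/8 s, in which the tool goes at most 62.5 mm and 10.7 degrees, less where a joint would pass 70% of its speed; a pose out of reach is approached as far as the arm can. A call with a number of a shift or a turn outside -1 to 1 is refused whole. A call with a gripper value outside its range is refused whole. The fingers move at their own pace and stop on an object; "force" is the grip in N (left out, the last holds). Time passes only in rows, so rows that repeat a pose let the fingers close. It gives the time, the measured TCP pose, the force, the opening and the grip force at its end, in the units of the state.
- arm.get_state(): the state, without advancing time (a new reading comes with each control period).
- arm.grab_frame(name): name is "scene" or "top" or "wrist"; returns the picture (384x512x3 uint8, blue, green, red); there is no depth.
- arm.camera_model(name): a dict with "fovy" (degrees; the focal length in pixels is half the picture's height over the tangent of half this angle, whatever the lens; pixels are square), "cx", "cy" (the principal point, pixels), "pose" (4x4, takes a point from camera to world coordinates). Camera axes: x right, y down, z forward; pixel columns grow to the right and rows downward; lengths in m; the calibration is good to about 2 mm. A picture is of the moment at which its call begins: read the wrist's pose just before it. camera_model takes no time and is no camera call; for the wrist camera it gives the pose at the moment of the call.
- arm.job_done(): hands the job in; it is judged then, once.
The state is a dict: "t": time; "q": joint angles; "qd": joint speeds; "joint_efforts": joint torques, N m; "eef_pos": TCP position; "ee_rot": TCP orientation; "force": force on the tool from outside, world axes, zero at the start; "moment": the same for the moment, N m; "width": finger opening in m; "gripper_force": force on a finger pad.
Only numpy, scipy, OpenCV 4.12 (cv2) and the standard library are available. Lean on these libraries where they do the work, as an engineer would, in place of code of your own. Each camera call takes 0.05 s, during which the arm holds its last target. There are 200 camera calls.

## Working session

There is one attempt and no reset: what is moved stays moved. The work goes in short steps, Python scripts to look and compute and a tool call to move; the robot and the scene stay as the last step left them, time stands still between calls to the robot, and variables do not carry over. Pictures are saved under pics/ and viewed, at most 10 in all, crops included, and the job is handed in when it is done.

Besides the shell and the picture viewer there is one more tool, called after "Emit:" in YAML: its name, and indented under it one key for each argument. arm_command: Moves the arm, as the interface text tells. Its arguments: {"type":"object","properties":{"series":{"type":"array"},"force":{"type":"number"}},"required":["series"]}

```bash
ls; mkdir -p pics; python3 - <<'E'
from station import arm
import cv2,numpy as np
s=arm.get_state();print({k:np.round(v,3).tolist() for k,v in s.items()})
for n in("scene","top"):
    m=arm.camera_model(n);print(n,m["fovy"],m["cx"],m["cy"],np.round(m["pose"],4).tolist())
    f=arm.grab_frame(n);cv2.imwrite(f"pics/{n}0.png",f)
E
```

```text
pics
{'t': 0.0, 'q': [-0.948, 0.359, 0.011, -0.0, -1.224, -0.288], 'qd': [-0.0, 0.0, -0.0, 0.002, -0.0, 0.0], 'joint_efforts': [0.001, -58.272, 29.306, 6.997, 0.007, -0.0], 'eef_pos': [0.222, -0.637, 0.248], 'ee_rot': [3.14, -0.0, -2.807], 'force': [0.601, 0.349, 0.335], 'moment': [-0.044, 0.022, 0.004], 'gripper_force': 0.0, 'width': 0.088}
scene 57.737960500720206 254.92495394914025 191.35237670535426 [[-0.0669, 0.7494, -0.6588, 1.1409], [0.9976, 0.0624, -0.0303, 0.0905], [0.0184, -0.6592, -0.7517, 0.7618], [0.0, 0.0, 0.0, 1.0]]
top 46.96453650311779 252.6360794132452 187.50315590020736 [[0.0209, -0.9973, 0.071, 0.4339], [-0.9997, -0.0218, -0.0118, 0.0727], [0.0133, -0.0707, -0.9974, 1.3933], [0.0, 0.0, 0.0, 1.0]]
```

View pics/scene0.png

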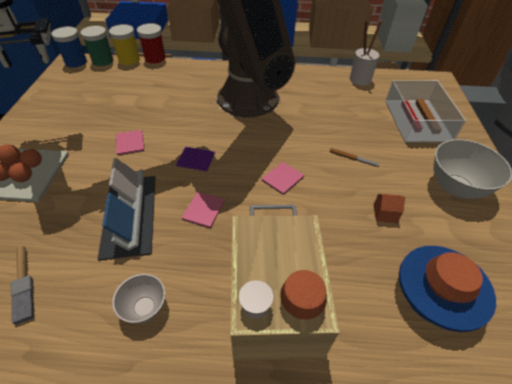

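View pics/top0.png

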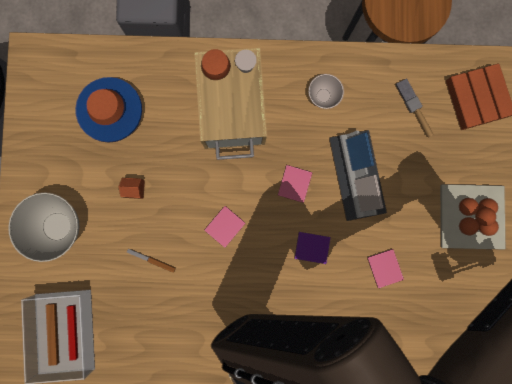

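The scene view shows the box with its handle at (273,209), and the stand at (128,215) with the blue tile at (122,215) and the white at (127,180). In the top view the handle is at (234,152), blue at (362,155) and white at (367,192). The flat pink tiles (top: 295,182; 225,227; 385,268) and the purple one (312,247) are look-alikes lying on the table. The leaning blue one on the stand fits the description, so I'll confirm it in an enlarged crop.

```bash
python3 - <<'E'
import cv2,numpy as np
from station import arm
print(arm.camera_model("top").keys())
t=cv2.imread("pics/top0.png");s=cv2.imread("pics/scene0.png")
R=lambda a:cv2.resize(a,None,fx=4,fy=4,interpolation=cv2.INTER_CUBIC)
a=R(t[125:225,325:395]);b=R(s[150:265,90:165]);
c=R(t[120:170,190:275]); 
im=np.zeros((600,800,3),np.uint8)
im[:400,:280]=a; im[:460,290:590]=b
im[400:600,:280]=c[:,:280] if 0 else cv2.resize(c,(280,200))
d=cv2.resize(s[195:255,225:335],(0,0),fx=2,fy=2,interpolation=cv2.INTER_CUBIC); im[470:590,290:510]=d
cv2.imwrite("pics/crop1.png",im)
E
```

```text
dict_keys(['fovy', 'cx', 'cy', 'pose'])
```

View pics/crop1.png

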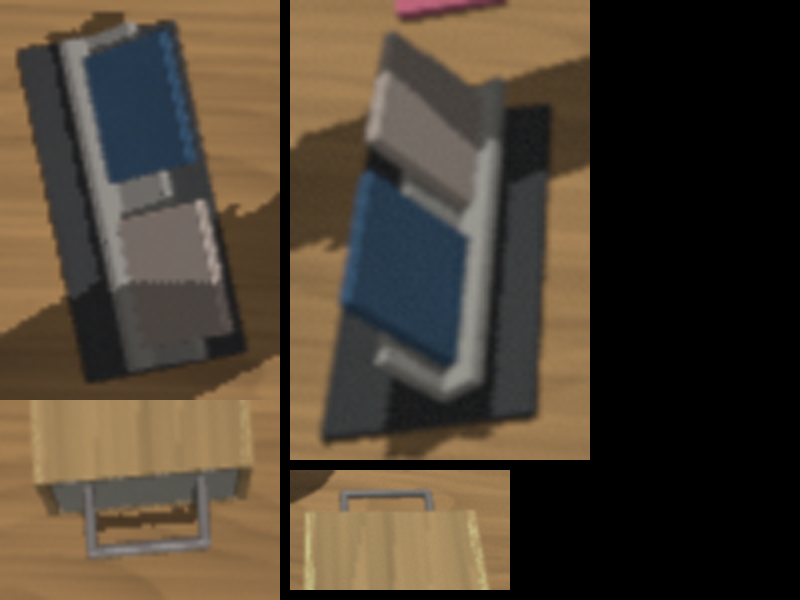

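The crop confirms it: the blue glazed tile leans in the left/far place (from the robot), the white one in the near place. Now I'll fit the stand and box poses.

```bash
cat > h.py <<'E'
import numpy as np,cv2
from station import arm
from scipy.optimize import least_squares
from scipy.spatial.transform import Rotation as Ro
def proj(n,P,m=None):
    m=m or arm.camera_model(n);f=192/np.tan(np.radians(m["fovy"])/2)
    T=np.linalg.inv(np.array(m["pose"]));c=np.atleast_2d(P)@T[:3,:3].T+T[:3,3]
    return c[:,:2]/c[:,2:]*f+[m["cx"],m["cy"]]
def place(p,L):
    c,s=np.cos(p[2]),np.sin(p[2]);L=np.atleast_2d(L)
    return np.c_[L[:,0]*c-L[:,1]*s+p[0],L[:,0]*s+L[:,1]*c+p[1],L[:,2]]
def fit(obs,x0):
    M={n:arm.camera_model(n) for n in obs}
    r=lambda p:np.concatenate([(proj(n,place(p,np.array([o[0] for o in O])),M[n])-[o[1] for o in O]).ravel() for n,O in obs.items()])
    s=least_squares(r,x0,loss="soft_l1");print(np.round(s.x,4),np.round(r(s.x),1).tolist());return s.x
def tool(dp,R=None):
    "world shift to the commanded units in tool axes of the measured pose"
    s=arm.get_state();return np.round(Ro.from_euler("xyz",s["ee_rot"]).as_matrix().T@np.array(dp)/0.1,3)
E
python3 - <<'E'
from h import *
b=.004
# stand: x~world+y ; yaw ~ +90deg ; local y ~ world -x
st=fit({"top":[((.065,-.135,b),(330,136.75)),((-.065,-.135,b),(368.75,130.5)),((-.065,.135,b),(386.25,212.5)),((.065,.135,b),(346.75,220))],
"scene":[((.065,-.135,b),(98,260)),((.065,-.135,b),(98,260))][:0]+[((-.065,-.135,b),(98,260)),((.065,-.135,b),(151.25,253.75)),((.065,.135,b),(155,176.75))]},[.55,-.15,1.6])
h=fit({"top":[((0,.047,.117),(217.3,158.2)),((0,-.047,.117),(253.1,156.2)),((.048,.095,.145),(200,140)),((.048,-.095,.145),(265.3,136.3))],
"scene":[((0,.047,.117),(295.5,206)),((0,-.047,.117),(251,206)),((.048,.095,.145),(317.5,216)),((.048,-.095,.145),(232.5,216))]},[.5,.1,0])
a=np.radians(30);u=np.array([-np.sin(a),0,np.cos(a)]);n=np.array([np.cos(a),0,np.sin(a)])
for yy in(-.064,):
  L=[np.array([.030,yy,.036])+n*k+u*v+[0,w,0] for k in(.005,) for v in(0,.085) for w in(-.05,.05)]
  P=place(st,L);print(np.round(P,3));print(proj("top",P).round(1).tolist(),proj("scene",P).round(1).tolist())
E
```

```text
[ 0.5832 -0.2759  1.7843] [-1.0, -0.4, 0.1, -1.8, 0.5, -0.7, -0.3, -0.2, -0.9, -1.0, 0.0, -1.0, 0.6, -1.5]
[0.6167 0.1119 0.0816] [1.1, -1.7, -2.4, -1.6, 0.1, -0.6, 1.3, -0.7, -2.2, -0.6, 2.9, -0.6, 0.3, -1.7, 0.3, -1.7]
[[ 0.687 -0.218  0.038]
 [ 0.59  -0.239  0.038]
 [ 0.696 -0.26   0.112]
 [ 0.599 -0.281  0.112]]
[[342.1, 139.0], [348.8, 170.4], [361.6, 131.8], [368.7, 164.9]] [[136.0, 239.4], [138.9, 207.7], [109.1, 223.6], [114.2, 190.8]]
```

Emit:
arm_command:
  series: [0,0,0,-0.5,0.2,0,1,0,0,0,-1,0.4,0,1]

```text
t: 0.35
eef_pos: [0.3033, -0.5661, 0.2478]
ee_rot: [3.14, -0.0, -2.809]
force: [0.4, -0.3, 0.1]
width: 0.0874
gripper_force: 0.0
```

Emit:
arm_command:
  series: [0,0,0,-0.5,0.2,0,1,0,0,0,-1,0.4,0,1]

```text
t: 0.6
eef_pos: [0.3853, -0.4949, 0.2482]
ee_rot: [3.141, -0.0, -2.807]
force: [0.8, 0.2, 1.4]
width: 0.0876
gripper_force: 0.0
```

Emit:
arm_command:
  series: [0,0,0,-0.5,0.2,0,0.6,0,0,0,-1,0.4,0,0.4]

```text
t: 0.85
eef_pos: [0.4667, -0.4241, 0.2483]
ee_rot: [3.141, -0.0, -2.807]
force: [-0.0, -1.1, 0.4]
width: 0.0726
gripper_force: 0.0
```

Emit:
arm_command:
  series: [0,0,0,-0.5,0.2,0,0.4,0,0,0,-1,0.4,0,0.4,0,0,0,-1,0.4,0,0.4,0,0,0,-1,0.4,0,0.4]

```text
t: 1.35
eef_pos: [0.5468, -0.3547, 0.248]
ee_rot: [3.141, -0.001, -2.806]
force: [-0.0, 0.2, 0.0]
width: 0.0362
gripper_force: 0.0
```

```bash
python3 - <<'E'
from h import *
import json
s=arm.get_state();m=arm.camera_model("wrist");f=arm.grab_frame("wrist")
m["pose"]=np.array(m["pose"]).tolist();json.dump(m,open("w1.json","w"))
cv2.imwrite("pics/w1.png",f);print(s["t"],np.round(s["eef_pos"],4),np.round(s["ee_rot"],3),m["fovy"],m["cx"],m["cy"],np.round(m["pose"],3).tolist(),s["width"])
P=place([0.5832,-0.2759,1.7843],[[-.065,-.135,0],[.065,-.135,0],[.065,.135,0],[-.065,.135,0]]);print(proj("wrist",P,m).round(0).tolist())
E
```

```text
1.35 [ 0.5468 -0.3547  0.248 ] [ 3.141e+00 -1.000e-03 -2.806e+00] 64.50853631627177 258.228857128158 191.2880098637665 [[-0.329, 0.907, 0.262, 0.477], [0.944, 0.316, 0.092, -0.379], [0.001, 0.278, -0.961, 0.384], [0.0, 0.0, 0.0, 1.0]] 0.03623854075126916
[[245.0, 290.0], [333.0, 300.0], [375.0, 111.0], [270.0, 97.0]]
```

View pics/w1.png

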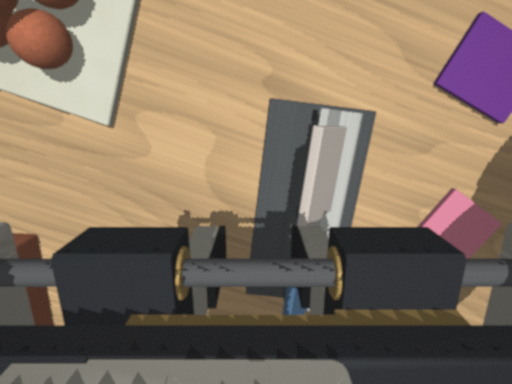

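The wrist view shows the stand base corners at (273,99) and (375,111), which matches the fit. The white tile spans (314,126)–(329,210), and blue is hidden behind the gripper. I'll check the white tile's prediction and refine blue from the colour masks.

```bash
python3 - <<'E'
from h import *
import json
m=json.load(open("w1.json"));st=[0.5832,-0.2759,1.7843]
a=np.radians(30);u=np.array([-np.sin(a),0,np.cos(a)]);n=np.array([np.cos(a),0,np.sin(a)])
def box(yy,d=0,dz=0):return place(st,[np.array([.030+d,yy,.036+dz])+n*k+u*v+[0,w,0] for k in(-.005,.005) for v in(0.,.085) for w in(-.05,.05)])
print("white in wrist (k,v,w):",proj("wrist",box(.064),m).round(0).tolist())
M={k:arm.camera_model(k) for k in("top","scene")};mask={}
for k in M:
    f=cv2.imread(f"pics/{k}0.png");hsv=cv2.cvtColor(f,cv2.COLOR_BGR2HSV)
    q=cv2.inRange(hsv,(95,90,30),(125,255,255));nc,l,stt,c=cv2.connectedComponentsWithStats(q)
    p=(362,155) if k=="top" else (122,212);mask[k]=(l==l[p[1],p[0]]);print(k,mask[k].sum(),stt[l[p[1],p[0]]])
def err(p):
    e=0
    for k in M:
        P=place([p[0],p[1],p[2]],[n*t+u*v+[0,w,p[3]] for t in(-.005,.005) for v in(.0,.085) for w in(-.05,.05)])
        h=cv2.convexHull(proj(k,P,M[k]).astype(np.float32)*8+4)
        im=np.zeros((384*8,512*8),np.uint8);cv2.fillConvexPoly(im,h.astype(np.int32),255)
        e+=np.abs(cv2.resize(im,(512,384),interpolation=cv2.INTER_AREA)/255.-mask[k]).sum()
    return e
from scipy.optimize import minimize
b=place(st,[[.03,-.064,.036]])[0];print("expected origin",b)
x0=[b[0],b[1],st[2],.036];print(err(x0))
S=np.array([x0]+[np.add(x0,d) for d in np.diag([.01,-.01,.05,.006])])
r=minimize(err,x0,method="Nelder-Mead",options=dict(initial_simplex=S,maxiter=200,xatol=1e-4,fatol=.05));print(r.x.round(4),r.fun)
E
```

```text
white in wrist (k,v,w): [[331.0, 209.0], [348.0, 126.0], [306.0, 229.0], [325.0, 126.0], [339.0, 211.0], [357.0, 127.0], [316.0, 232.0], [336.0, 128.0]]
top 703 [347 133  27  37 703]
scene 958 [103 192  31  49 958]
expected origin [ 0.63939029 -0.2330205   0.036     ]
719.0235294117647
[ 0.6383 -0.2453  1.8226  0.0295] 199.6470588235294
```

Emit:
arm_command:
  series: [0,0,0,-0.26,0.5,0,0.4,0,0,0,-0.52,1,0,0.4]

```text
t: 1.65
eef_pos: [0.5623, -0.2439, 0.2484]
ee_rot: [3.142, -0.0, -2.81]
force: [0.5, 1.2, -0.6]
width: 0.0349
gripper_force: 0.0
```

Emit:
arm_command:
  series: [0,0,0,-0.26,0.5,0,0.4,0,0,0,-0.52,1,0,0.4]

```text
t: 1.9
eef_pos: [0.5789, -0.1316, 0.2489]
ee_rot: [-3.141, 0.0, -2.809]
force: [0.9, -0.2, -0.5]
width: 0.035
gripper_force: 0.0
```

Emit:
arm_command:
  series: [0,0,0,-0.26,0.5,0,0.4,0,0,0,-0.52,1,0,0.4]

```text
t: 2.15
eef_pos: [0.5954, -0.02, 0.249]
ee_rot: [-3.141, 0.001, -2.809]
force: [1.8, -0.1, 1.0]
width: 0.0349
gripper_force: 0.0
```

Emit:
arm_command:
  series: [0,0,-0.11,-0.26,0.5,0,0.36,0,0,-0.22,-0.52,1,0,0.36,0,0,-0.33,-0.6,1,0,0.36,0,0,-0.44,-0.6,1,0,0.36,0,0,-0.55,-0.6,1,0,0.36,0,0,-0.66,-0.6,1,0,0.36,0,0,-0.77,-0.6,1,0,0.36,0,0,-0.84,-0.6,1,0,0.36]

```text
t: 3.15
eef_pos: [0.6194, 0.0922, 0.2487]
ee_rot: [-3.142, -0.0, -1.485]
force: [0.3, 0.0, -0.1]
width: 0.0317
gripper_force: 0.0
```

```bash
python3 - <<'E'
from h import *
s=arm.get_state();m=arm.camera_model("wrist");f=arm.grab_frame("wrist")
cv2.imwrite("pics/w2.png",f);print(s["t"],np.round(s["eef_pos"],4),np.round(s["ee_rot"],3),s["width"])
h=[.6167,.1119,.0816]
print(proj("wrist",place(h,[[0,.045,.12],[0,-.045,.12],[0,0,.115],[.048,.083,.136],[.048,-.083,.136],[.048,.095,.145],[.048,-.095,.145]]),m).round(0).tolist())
print(tool(place(h,[[0,0,.118]])[0]-s["eef_pos"]))
E
```

```text
3.15 [0.6194 0.0922 0.2487] [-3.142 -0.    -1.485] 0.03171369772408915
[[260.0, 254.0], [260.0, 162.0], [260.0, 208.0], [209.0, 298.0], [201.0, 118.0], [208.0, 315.0], [198.0, 102.0]]
[-0.199  0.01   1.307]
```

View pics/w2.png

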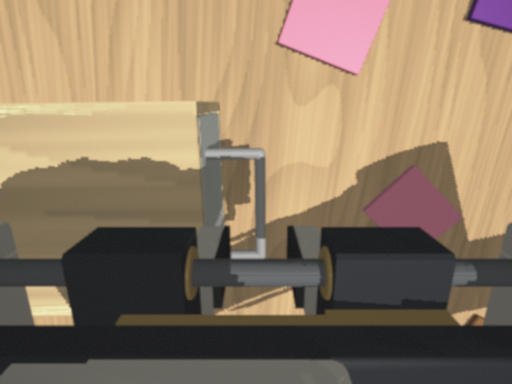

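The bar is at column 260, rows 152–257, right where predicted. Now I descend and grip.

Emit:
arm_command:
  series: [0,0,0,-0.2,0.01,0.4,0.34,0,0,0,-0.2,0.01,0.8,0.34]

```text
t: 3.45
eef_pos: [0.617, 0.1134, 0.1683]
ee_rot: [-3.14, 0.001, -1.49]
force: [0.9, -0.4, -0.5]
width: 0.0299
gripper_force: 0.0
```

Emit:
arm_command:
  series: [0,0,0,0,0,0.25,0.34,0,0,0,0,0,0.51,0.34,0,0,0,0,0,0.51,0,0,0,0,0,0,0.51,0,0,0,0,0,0,0.51,0]
  force: 30

```text
t: 4.08
eef_pos: [0.6162, 0.1132, 0.1188]
ee_rot: [3.141, 0.0, -1.488]
force: [-4.5, -0.9, 2.6]
width: 0.0088
gripper_force: 30.0
```

Emit:
arm_command:
  series: [0,0,0,0,0.2,0,0,0,0,0,0,0.45,0,0,0,0,0,0,0.7,0,0,0,0,0,0,0.9,0,0,0,0,0,0,1,0,0]

```text
t: 4.7
eef_pos: [0.5166, 0.1036, 0.1188]
ee_rot: [-3.141, -0.001, -1.488]
force: [4.3, -9.6, -3.4]
width: 0.0087
gripper_force: 30.0
```

Emit:
arm_command:
  series: [0,0,0,0,0.2,0,0,0,0,0,0,0.35,0,0,0,0,0,0,0.45,0,0,0,0,0,0,0.5,0,0,0,0,0,0,0.52,0,0]

```text
t: 5.32
eef_pos: [0.4667, 0.099, 0.1188]
ee_rot: [-3.139, -0.002, -1.487]
force: [17.8, -17.2, -13.3]
width: 0.009
gripper_force: 30.0
```

Travel is 150 mm and the stop force is felt, so the tray is out. I release, rise, and move to look at the rack.

Emit:
arm_command:
  series: [0,0,0,0,0.5,0,0.34,0,0,0,0,0.5,0,0.34]

```text
t: 5.58
eef_pos: [0.4277, 0.1012, 0.1224]
ee_rot: [-3.115, 0.007, -1.483]
force: [62.3, -15.2, -34.5]
width: 0.0851
gripper_force: 29.9
```

That shift was a slip of mine: the finger is now hooked on the bar. I'll go back right away.

Emit:
arm_command:
  series: [0,0,0,0,-0.25,0,0.34,0,0,0,0,-0.5,0,0.34,0,0,0,0,-0.5,0,0.34]

```text
t: 5.95
eef_pos: [0.467, 0.1014, 0.1185]
ee_rot: [-3.139, 0.001, -1.489]
force: [0.3, 0.3, 0.3]
width: 0.0459
gripper_force: 0.0
```

```bash
python3 - <<'E'
from h import *
s=arm.get_state();print({k:np.round(v,3).tolist() for k,v in s.items()})
E
```

```text
{'t': 5.95, 'q': [0.627, 0.166, -0.589, 0.0, -0.813, -0.545], 'qd': [0.014, -0.024, -0.05, -0.011, 0.004, -0.017], 'joint_efforts': [-0.325, -35.077, 23.766, 5.618, -0.033, 0.277], 'eef_pos': [0.467, 0.101, 0.118], 'ee_rot': [-3.139, 0.001, -1.489], 'force': [0.295, 0.336, 0.329], 'moment': [-0.027, 0.185, 0.035], 'gripper_force': 0.0, 'width': 0.046}
```

Emit:
arm_command:
  series: [0,0,0,0,0,0,0.36,0,0,0,0,0,-0.4,0.36,0,0,0,0,0,-0.8,0.36,0,0,0,0,0,-1,0.36]

```text
t: 6.45
eef_pos: [0.4652, 0.1012, 0.2202]
ee_rot: [-3.138, 0.002, -1.487]
force: [-0.3, -0.2, -0.8]
width: 0.0317
gripper_force: 0.0
```

Emit:
arm_command:
  series: [0,0,0,0.25,-0.5,-0.3,0.36,0,0,0,0.5,-1,-0.3,0.36]

```text
t: 6.7
eef_pos: [0.5708, 0.0599, 0.2517]
ee_rot: [-3.135, 0.002, -1.485]
force: [-0.5, 1.1, 0.4]
width: 0.0315
gripper_force: 0.0
```

Emit:
arm_command:
  series: [0,0,0,0,-0.3,0,0.36,0,0,0,0,-0.3,0,0.36]

```text
t: 6.95
eef_pos: [0.5996, 0.0618, 0.2469]
ee_rot: [3.141, -0.0, -1.489]
force: [0.1, -0.2, -0.5]
width: 0.0314
gripper_force: 0.0
```

```bash
python3 - <<'E'
from h import *
import json
s=arm.get_state();m=arm.camera_model("wrist");f=arm.grab_frame("wrist");m["pose"]=np.array(m["pose"]).tolist();json.dump(m,open("w3.json","w"))
cv2.imwrite("pics/w3raw.png",f);print(s["t"],np.round(s["eef_pos"],4),np.round(s["ee_rot"],3),s["width"])
h=[.6167-.1495,.1119-.0135,.088]
L=[[.135+a,b,.08] for a in(-.0105,.0105) for b in(-.032,.032)]+[[.048,.083,.136],[.048,-.083,.136],[.198,-.095,.145]]
print(proj("wrist",place(h,L),m).round(0).tolist())
cv2.imwrite("pics/w3.png",cv2.resize(f[60:360,90:490],None,fx=2,fy=2,interpolation=cv2.INTER_CUBIC))
E
```

```text
6.95 [0.5996 0.0618 0.2469] [ 3.141 -0.    -1.489] 0.03144444080855351
[[263.0, 194.0], [263.0, 250.0], [243.0, 194.0], [244.0, 250.0], [343.0, 324.0], [358.0, 153.0], [170.0, 141.0]]
```

View pics/w3.png

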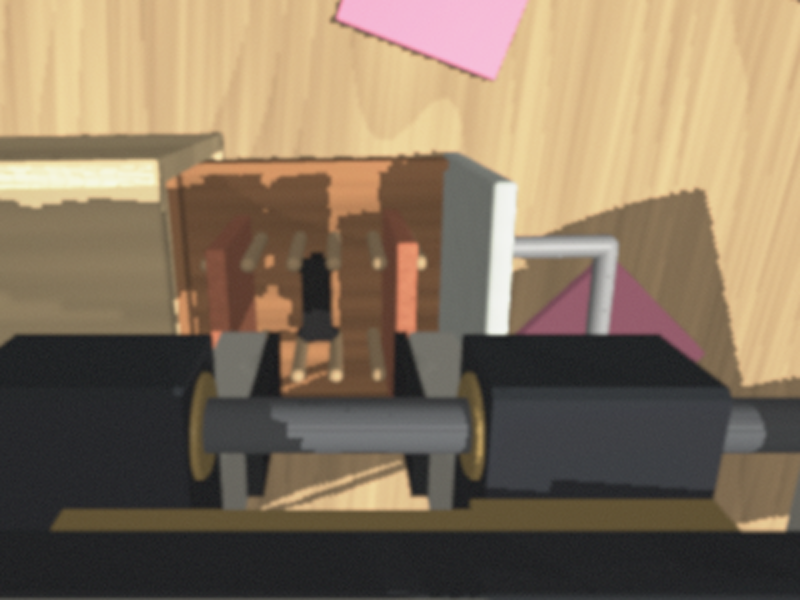

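```bash
python3 - <<'E'
from h import *
import json
m=json.load(open("w3.json"))
c=lambda x,y:(x/2+90,y/2+60)
arm_c=arm.camera_model
def fitw(obs,x0):
    O=obs;r=lambda p:(proj("wrist",place(p,np.array([o[0] for o in O],float)),m)-[o[1] for o in O]).ravel()
    s=least_squares(r,x0);print(s.x.round(4),r(s.x).round(1).tolist());return s.x
h0=[.467,.099,.088]
rack=[((.135+a,b,.08),c(x,y)) for a,b,x,y in[(.0105,-.032,295,266),(-.0105,-.032,332,266),(.0105,.032,299,375),(-.0105,.032,336,375)]]
pan=[((.048,-.083,.136),c(515,182)),((.058,-.083,.136),c(494,182)),((0,-.050,.12),c(609,240))]
for O in(rack,pan,rack+pan):
    p=fitw(O,h0);print("slot mouth",place(p,[[.135,0,.08]]).round(4),"handle",p[:2])
# box front roof corner
p=fitw([((.198,-.095,.145),c(160,160))]+pan[:2],h0)
t=arm.grab_frame("top");cv2.imwrite("pics/top1.png",t)
E
```

```text
[0.4733 0.0946 0.1045] [-0.8, -0.5, 0.9, -0.9, -0.4, 1.0, 0.3, 0.6]
slot mouth [[0.6076 0.1087 0.08  ]] handle [0.47333948 0.09461339]
[0.4714 0.0933 0.144 ] [0.3, -0.8, -1.6, -0.1, 1.4, 1.1]
slot mouth [[0.605  0.1126 0.08  ]] handle [0.47144031 0.09325844]
[0.4736 0.0944 0.1101] [-1.2, 0.1, 0.5, -0.5, -0.4, 1.5, 0.2, 1.0, 0.9, -1.7, -0.9, -1.4, 0.7, 2.1]
slot mouth [[0.6078 0.1093 0.08  ]] handle [0.47360158 0.09444103]
[0.4717 0.0969 0.0938] [-6.8, 0.1, 4.5, 0.5, 2.7, 0.6]
```

The fit puts the handle at x≈0.473, about 6 mm short of the stop. On my recovery the finger's back must have nudged the panel. I'll pull it to the stop again.

Emit:
arm_command:
  series: [0,0,0,-0.25,0.5,0,0.34,0,0,0,-0.49,1,0,0.34]

```text
t: 7.3
eef_pos: [0.493, 0.1026, 0.2473]
ee_rot: [3.141, 0.0, -1.488]
force: [-0.7, 1.8, 0.1]
width: 0.03
gripper_force: 0.0
```

Emit:
arm_command:
  series: [0,0,0,0,0.24,0.2,0.34,0,0,0,0,0.24,0.6,0.34,0,0,0,0,0.24,0.9,0.34]

```text
t: 7.68
eef_pos: [0.4697, 0.1006, 0.1574]
ee_rot: [-3.14, 0.001, -1.486]
force: [0.3, 0.3, 0.1]
width: 0.0297
gripper_force: 0.0
```

Emit:
arm_command:
  series: [0,0,0,0,0,0.2,0.34,0,0,0,0,0,0.38,0.34,0,0,0,0,0,0.38,0,0,0,0,0,0,0.38,0,0,0,0,0,0,0.38,0]
  force: 20

```text
t: 8.3
eef_pos: [0.472, 0.1009, 0.1208]
ee_rot: [-3.139, 0.001, -1.487]
force: [-2.2, 0.5, 4.4]
width: 0.0094
gripper_force: 20.0
```

Emit:
arm_command:
  series: [0,0,0,0,0.04,0,0,0,0,0,0,0.06,0,0,0,0,0,0,0.08,0,0,0,0,0,0,0.08,0,0]

```text
t: 8.8
eef_pos: [0.4665, 0.1005, 0.1208]
ee_rot: [-3.135, 0.001, -1.486]
force: [13.7, -5.0, -4.4]
width: 0.0092
gripper_force: 20.0
```

Emit:
arm_command:
  series: [0,0,0,0,-0.01,0,0.26,0,0,0,0,-0.01,0,0.26,0,0,0,0,-0.01,-0.4,0.26,0,0,0,0,-0.01,-0.8,0.26,0,0,0,0,-0.01,-1,0.26]

```text
t: 9.43
eef_pos: [0.4644, 0.1001, 0.2214]
ee_rot: [-3.14, 0.001, -1.487]
force: [0.2, 0.5, 0.4]
width: 0.0231
gripper_force: 0.0
```

Emit:
arm_command:
  series: [0,0,0,0.25,-0.5,-0.3,0.36,0,0,0,0.5,-1,-0.3,0.36]

```text
t: 9.68
eef_pos: [0.57, 0.0587, 0.2526]
ee_rot: [-3.137, 0.002, -1.485]
force: [1.0, 1.8, 0.3]
width: 0.0309
gripper_force: 0.0
```

Emit:
arm_command:
  series: [0,0,0,0.1,-0.3,0,0.36,0,0,0,0.1,-0.3,0,0.36,0,0,0,0.1,-0.3,0,0.36]

```text
t: 10.05
eef_pos: [0.5981, 0.0509, 0.2488]
ee_rot: [3.14, -0.0, -1.488]
force: [0.6, 0.5, 0.4]
width: 0.0312
gripper_force: 0.0
```

```bash
python3 - <<'E'
from h import *
import json
s=arm.get_state();m=arm.camera_model("wrist");f=arm.grab_frame("wrist");m["pose"]=np.array(m["pose"]).tolist();json.dump(m,open("w4.json","w"))
print(s["t"],np.round(s["eef_pos"],4),np.round(s["ee_rot"],3),s["width"])
cv2.imwrite("pics/w4.png",cv2.resize(f[100:300,130:396],None,fx=3,fy=3,interpolation=cv2.INTER_CUBIC))
E
```

```text
10.05 [0.5981 0.0509 0.2488] [ 3.14  -0.    -1.488] 0.03115550602918078
```

View pics/w4.png

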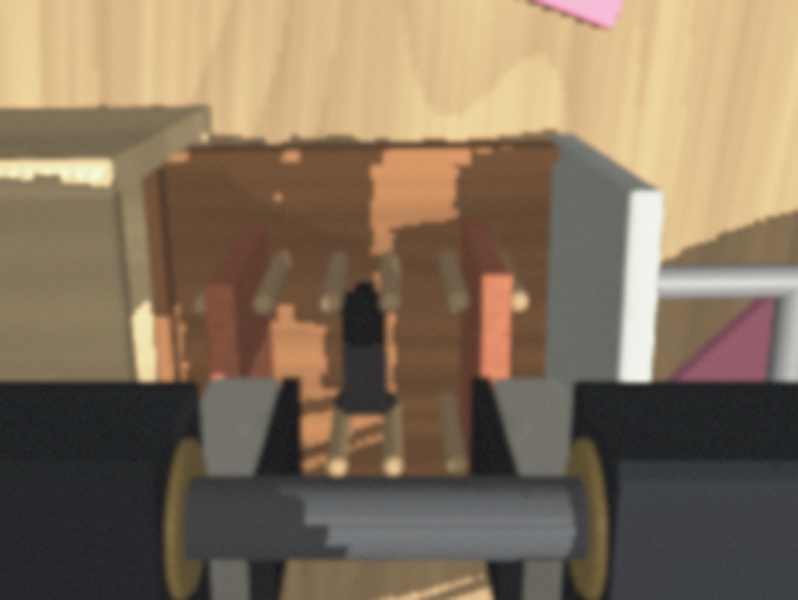

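The tray is now visibly out and the middle slot is empty with its black rest bar. The dowel tops are at crop (333,298), (390,298), (338,465) and (394,465), and the panel's top corner at (661,190).

```bash
python3 - <<'E'
from h import *
import json
m=json.load(open("w4.json"))
c=lambda x,y:(x/3+130,y/3+100)
def fitw(O,x0):
    r=lambda p:(proj("wrist",place(p,np.array([o[0] for o in O],float)),m)-[o[1] for o in O]).ravel()
    s=least_squares(r,x0);print(s.x.round(4),r(s.x).round(1).tolist());return s.x
h0=[.467,.099,.088]
rack=[((.135+a,b,.08),c(x,y)) for a,b,x,y in[(.0105,-.032,333,298),(-.0105,-.032,390,298),(.0105,.032,338,465),(-.0105,.032,394,465)]]
pan=[((.048,-.083,.136),c(661,190)),((.058,-.083,.136),c(632,190))]
for O in(rack,pan,rack+pan):
    p=fitw(O,h0);print("slot mouth",place(p,[[.135,0,.08]]).round(4),"handle",p[:2])
print("roof corner pred",(proj("wrist",place([.6167,.1119,.0816],[[.048,-.095,.145]]),m)-[130,100])*3)
E
```

```text
[0.4671 0.0927 0.1001] [-0.4, 0.5, 0.5, 0.2, -0.2, -0.2, 0.1, -0.5]
slot mouth [[0.6015 0.1062 0.08  ]] handle [0.46714098 0.09269883]
[0.4706 0.0978 0.0624] [1.2, 0.1, -1.2, -0.1]
slot mouth [[0.6053 0.1063 0.08  ]] handle [0.47055728 0.09784027]
[0.4677 0.0952 0.0899] [-0.8, 1.4, 0.1, 1.2, -1.1, 0.5, -0.9, 0.4, 2.3, -1.2, -0.1, -1.1]
slot mouth [[0.6021 0.1073 0.08  ]] handle [0.46768815 0.09516039]
roof corner pred [[116.06253023 162.74623604]]
```

Emit:
arm_command:
  series: [0,0,0,0.5,0,0,0.5,0,0,0,1,-0.03,0,0.5]

```text
t: 10.35
eef_pos: [0.6096, -0.0483, 0.2503]
ee_rot: [-3.141, 0.0, -1.484]
force: [1.1, -0.3, -0.1]
width: 0.0425
gripper_force: 0.0
```

Emit:
arm_command:
  series: [0,0,0,0.5,0,0,0.5,0,0,0,1,-0.03,0,0.5]

```text
t: 10.6
eef_pos: [0.6209, -0.1484, 0.2504]
ee_rot: [-3.141, 0.0, -1.486]
force: [1.0, 0.4, 0.4]
width: 0.0438
gripper_force: 0.0
```

Emit:
arm_command:
  series: [0,0,0,0.5,0,0,0.5,0,0,0,1,-0.03,0,0.5]

```text
t: 10.85
eef_pos: [0.6324, -0.2478, 0.2504]
ee_rot: [-3.141, 0.0, -1.486]
force: [0.2, 0.3, 0.9]
width: 0.0441
gripper_force: 0.0
```

Emit:
arm_command:
  series: [0,0,0.115,0.3,0,0,0.5,0,0,0.23,0.73,0,0,0.5,0,0,0.345,0.73,0,0,0.5,0,0,0.46,0.73,0,0,0.5,0,0,0.575,0.73,0,0,0.5,0,0,0.69,0.73,0,0,0.5,0,0,0.805,0.73,0,0,0.5,0,0,0.917,0.73,0,0,0.5]

```text
t: 11.85
eef_pos: [0.6387, -0.3188, 0.2503]
ee_rot: [3.142, 0.0, -2.933]
force: [0.8, -0.0, -0.1]
width: 0.0437
gripper_force: 0.0
```

```bash
python3 - <<'E'
from h import *
import json
s=arm.get_state();m=arm.camera_model("wrist");f=arm.grab_frame("wrist");m["pose"]=np.array(m["pose"]).tolist();json.dump(m,open("w5.json","w"))
print(s["t"],np.round(s["eef_pos"],4),np.round(s["ee_rot"],3),s["width"])
cv2.imwrite("pics/w5raw.png",f)
cv2.imwrite("pics/w5.png",cv2.resize(f[30:230,200:400],None,fx=3,fy=3,interpolation=cv2.INTER_CUBIC))
E
```

```text
11.85 [ 0.6387 -0.3188  0.2503] [ 3.142  0.    -2.933] 0.043662198601641077
```

View pics/w5.png

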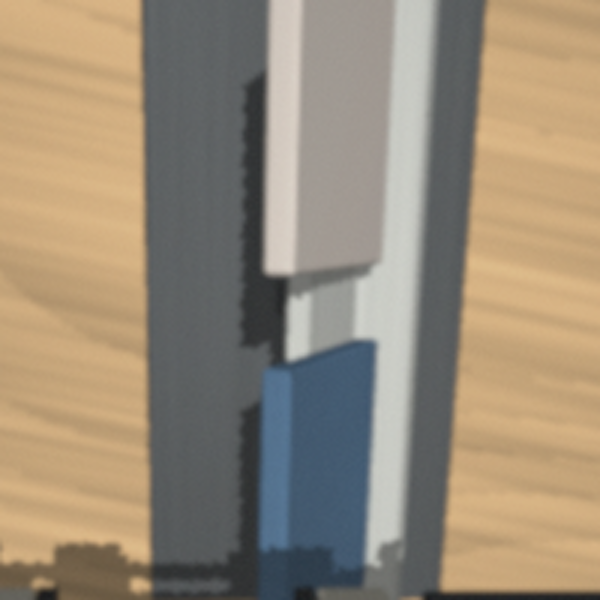

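The crop shows white above and blue below. Blue's corner nearest white is at crop (264,368)/(292,369)/(374,341), its upper edges run to (260,595)/(289,595), and the gripper shadow covers the rest. I'll fit the tile pose.

```bash
python3 - <<'E'
from h import *
import json
m=json.load(open("w5.json"))
c=lambda x,y:(x/3+200,y/3+30)
a=np.radians(30);u=np.array([-np.sin(a),0,np.cos(a)]);n=np.array([np.cos(a),0,np.sin(a)])
def L(k,v,w,z):return n*k+u*v+[0,w,z]
# stand-y coordinate w ; blue end -.014, white end +.014
cor=[(-.005,.085,-.014,264,368),(.005,.085,-.014,292,369),(.005,0,-.014,374,341),(-.005,.085,.014,265,273),(.005,.085,.014,297,276),(.005,0,.014,380,262)]
lin=[(-.005,.085,260,595),(.005,.085,289,595),(-.005,.085,268,5),(.005,.085,303,5)]
def r(p,zf=None,useL=True):
    z=p[3] if zf is None else zf;e=[]
    for k,v,w,x,y in cor:
        if v==0 and not useL: continue
        e+=list((proj("wrist",place(p,[L(k,v,w,z)]),m)[0]-c(x,y)))
    for i,(k,v,x,y) in enumerate(lin):
        e+=list((proj("wrist",place(p,[L(k,v,p[4+i],z)]),m)[0]-c(x,y)))
    return np.array(e)
b=place([.5832,-.2759,1.7843],[[.03,0,.036]])[0]
x0=[b[0],b[1],1.784,.036,-.08,-.08,.08,.08]
for kw in(dict(),dict(zf=.036),dict(zf=.04),dict(useL=False,zf=.038)):
    s=least_squares(r,x0,kwargs=kw);p=s.x;print(kw,p.round(4),r(p,**kw).round(1).tolist())
    z=p[3] if not kw.get("zf") else kw["zf"]
    print(" blue top-mid",place(p,[L(0,.085,-.064,z)]).round(4))
E
```

```text
{} [ 0.5801 -0.2543  1.7912  0.0259 -0.0926 -0.0905  0.0898  0.0887] [-0.2, -0.6, 0.2, -0.2, 1.4, -1.2, -0.1, 1.0, -0.7, 0.3, 0.6, 0.5, -0.1, -0.0, -0.7, -0.0, 0.4, 0.0, -0.5, -0.0]
 blue top-mid [[ 0.6518 -0.2818  0.0995]]
{'zf': 0.036} [ 0.5794 -0.2558  1.7905 24.7125 -0.0892 -0.0872  0.0868  0.0857] [-0.6, 0.0, 0.2, 0.5, 2.2, -1.0, -0.4, 0.6, -0.7, -0.2, 1.5, 0.1, -0.4, -0.0, -0.7, -0.0, 0.0, 0.0, -0.4, -0.0]
 blue top-mid [[ 0.6511 -0.2833  0.1096]]
{'zf': 0.04} [ 0.5791 -0.2564  1.7903 20.9159 -0.0879 -0.0859  0.0855  0.0844] [-0.7, 0.3, 0.2, 0.7, 2.5, -0.9, -0.5, 0.4, -0.7, -0.4, 1.9, -0.1, -0.6, -0.0, -0.7, -0.0, -0.1, -0.0, -0.4, -0.0]
 blue top-mid [[ 0.6508 -0.2839  0.1136]]
{'useL': False, 'zf': 0.038} [ 0.5789 -0.2558  1.7925 -5.6585 -0.0888 -0.0867  0.086   0.0848] [-0.2, -0.1, 0.6, 0.4, -0.1, 0.3, -0.3, -0.5, 0.0, 0.0, -0.2, -0.0, 0.2, 0.0, -0.2, -0.0]
 blue top-mid [[ 0.6507 -0.2832  0.1116]]
```

Emit:
arm_command:
  series: [-0.11,0,0,-0.1,-0.04,0.2,0.5,-0.22,0,0,-0.2,-0.08,0.4,0.5,-0.333,0,-0.007,-0.2,-0.08,0.71,0.5,-0.333,0,-0.007,-0.2,-0.08,0.71,0.5]

```text
t: 12.4
eef_pos: [0.6578, -0.3243, 0.1687]
ee_rot: [2.607, -0.007, -2.919]
force: [-0.1, 0.2, -1.5]
width: 0.0438
gripper_force: 0.0
```

```bash
python3 - <<'E'
from h import *
s=arm.get_state();R=Ro.from_euler("xyz",s["ee_rot"]).as_matrix()
ps=1.7905;a=np.radians(30);nh=np.array([np.cos(ps),np.sin(ps),0]);u=-np.sin(a)*nh+[0,0,np.cos(a)];n=np.cos(a)*nh+[0,0,np.sin(a)]
T=np.c_[np.cross(n,-u),n,-u];print(s["t"],s["eef_pos"],"rot",(Ro.from_matrix(R.T@T).as_rotvec()/(np.pi/2)).round(4))
print("shift",(R.T@(np.array([.651,-.2833,.1096])-s["eef_pos"])/.1).round(3))
E
```

```text
12.4 [ 0.65779077 -0.32429594  0.16869362] rot [ 0.0073 -0.0047 -0.0003]
shift [-0.028  0.056  0.72 ]
```

Emit:
arm_command:
  series: [0,0,0,-0.03,0.05,0.2,0.5,0,0,0,-0.03,0.05,0.4,0.5,0,0,0,-0.03,0.05,0.5,0.5,0,0,0,-0.03,0.05,0.5,0.5]

```text
t: 12.9
eef_pos: [0.6569, -0.2933, 0.1389]
ee_rot: [2.62, 0.004, -2.915]
force: [-0.2, -0.5, -0.2]
width: 0.0436
gripper_force: 0.0
```

```bash
cat > err.py <<'E'
from h import *
s=arm.get_state();R=Ro.from_euler("xyz",s["ee_rot"]).as_matrix()
ps=1.7905;a=np.radians(30);nh=np.array([np.cos(ps),np.sin(ps),0]);u=-np.sin(a)*nh+[0,0,np.cos(a)];n=np.cos(a)*nh+[0,0,np.sin(a)]
T=np.c_[np.cross(n,-u),n,-u];print(s["t"],np.round(s["eef_pos"],4),np.round(s["force"],1),"rot",(Ro.from_matrix(R.T@T).as_rotvec()/(np.pi/2)).round(4))
print("shift",(R.T@(np.array([.651,-.2833,.1096])-s["eef_pos"])/.1).round(3))
E
python3 err.py
```

```text
12.9 [ 0.6569 -0.2933  0.1389] [-0.2 -0.5 -0.2] rot [-0.0011 -0.0001  0.0049]
shift [ 0.036 -0.05   0.309]
```

Emit:
arm_command:
  series: [0,0,0.005,0.03,-0.05,0,0.5,0,0,0.005,0.03,-0.05,0.15,0.5,0,0,0.005,0.03,-0.05,0.31,0.5,0,0,0.005,0.03,-0.05,0.31,0.5,0,0,0.005,0.03,-0.05,0.31,0.5]

```text
t: 13.52
eef_pos: [0.6516, -0.2841, 0.1083]
ee_rot: [2.619, -0.001, -2.924]
force: [1.3, -0.0, 0.7]
width: 0.0439
gripper_force: 0.0
```

```bash
python3 err.py
```

```text
13.525 [ 0.6516 -0.2841  0.1083] [ 1.3 -0.   0.7] rot [-0.0004 -0.0003 -0.0015]
shift [ 0.004  0.014 -0.007]
```

Emit:
arm_command:
  series: [0,0,0,0,0,0,0.15,0,0,0,0,0,0,0.05,0,0,0,0,0,0,0,0,0,0,0,0,0,0,0,0,0,0,0,0,0]
  force: 25

```text
t: 14.15
eef_pos: [0.6516, -0.284, 0.1085]
ee_rot: [2.618, -0.001, -2.924]
force: [0.1, 0.4, 0.5]
width: 0.0099
gripper_force: 25.0
```

Emit:
arm_command:
  series: [0,0,0,0,0,-0.1,0,0,0,0,0,0,-0.3,0,0,0,0,0,0,-0.6,0,0,0,0,0,0,-0.9,0,0,0,0,0,0,-1,0,0,0,0,0,0,-1,0]

```text
t: 14.9
eef_pos: [0.6625, -0.3331, 0.1951]
ee_rot: [2.619, -0.0, -2.925]
force: [-1.0, -0.8, -2.7]
width: 0.0098
gripper_force: 25.0
```

```bash
python3 - <<'E'
from h import *
s=arm.get_state();print(s["t"],s["eef_pos"],s["ee_rot"],s["force"],s["width"])
R=Ro.from_euler("xyz",s["ee_rot"]).as_matrix()
print("x",R[:,0].round(3),"y",R[:,1].round(3),"z",R[:,2].round(3))
def rpy(y):return Ro.from_euler("xyz",[np.pi,0,y]).as_matrix()
for y in (-2.924,-1.481):print((Ro.from_matrix(R.T@rpy(y)).as_rotvec()/(np.pi/2)).round(4))
E
```

```text
14.9 [ 0.66248111 -0.33312867  0.19508658] [ 2.61878537e+00 -4.88806869e-04 -2.92462861e+00] [-0.98294226 -0.75206114 -2.68639179] 0.009771069560715799
x [-0.977 -0.215  0.   ] y [-0.186  0.846  0.499] z [-0.108  0.488 -0.866]
[ 3.328e-01 -2.000e-04 -5.000e-04]
[ 0.2727  0.2396 -0.8965]
```

Emit:
arm_command:
  series: [0.08,0,0,0,0.18,-0.3,0,0.17,0,0,0,0.35,-0.6,0,0.25,0,0,0,0.35,-0.6,0,0.333,0,0,0,0.35,-0.6,0,0.333,0,0,0,0.35,-0.6,0]

```text
t: 15.52
eef_pos: [0.6611, -0.3291, 0.2633]
ee_rot: [3.141, -0.004, -2.92]
force: [0.2, 0.6, -1.6]
width: 0.0098
gripper_force: 25.0
```

```bash
cat > slot.py <<'E'
from h import *
import sys
s=arm.get_state();R=Ro.from_euler("xyz",s["ee_rot"]).as_matrix();yaw=float(sys.argv[1]);P=np.array(list(map(float,sys.argv[2:5])))
T=Ro.from_euler("xyz",[np.pi,0,yaw]).as_matrix()
print(round(s["t"],2),np.round(s["eef_pos"],4),np.round(s["ee_rot"],3),"F",np.round(s["force"],1),"M",np.round(s["moment"],2),"rot",(Ro.from_matrix(R.T@T).as_rotvec()/(np.pi/2)).round(4),"shift",(R.T@(P-s["eef_pos"])/.1).round(3))
E
python3 slot.py -1.483 .6012 .1065 .26
```

```text
15.53 [ 0.6611 -0.3291  0.2633] [ 3.141 -0.004 -2.92 ] F [ 0.2  0.6 -1.6] M [ 0.03  0.03 -0.02] rot [ 0.0021 -0.0014 -0.9148] shift [-0.373  4.381  0.036]
```

Emit:
arm_command:
  series: [0,0,0,-0.04,0.3,0,0,0,0,0,-0.08,0.65,0,0,0,0,0,-0.1,1,0,0]

```text
t: 15.9
eef_pos: [0.6502, -0.2317, 0.263]
ee_rot: [3.139, -0.003, -2.925]
force: [0.4, 0.4, -2.3]
width: 0.0099
gripper_force: 25.0
```

Emit:
arm_command:
  series: [0,0,0,-0.04,0.35,0,0,0,0,0,-0.08,0.7,0,0,0,0,0,-0.1,1,0,0]

```text
t: 16.27
eef_pos: [0.6384, -0.1316, 0.2633]
ee_rot: [3.139, -0.003, -2.924]
force: [-0.1, 0.5, -0.9]
width: 0.0098
gripper_force: 25.0
```

Emit:
arm_command:
  series: [0,0,0,-0.04,0.35,0,0,0,0,0,-0.08,0.7,0,0,0,0,0,-0.1,1,0,0]

```text
t: 16.65
eef_pos: [0.6265, -0.0318, 0.2633]
ee_rot: [3.14, -0.003, -2.924]
force: [-0.0, 1.2, -1.8]
width: 0.0094
gripper_force: 25.0
```

Emit:
arm_command:
  series: [0,0,-0.1,-0.04,0.35,0,0,0,0,-0.2,-0.08,0.7,0,0,0,0,-0.31,-0.1,1,0,0,0,0,-0.42,-0.1,1,0,0,0,0,-0.53,-0.1,1,0,0,0,0,-0.64,-0.1,1,0,0,0,0,-0.75,-0.1,1,0,0,0,0,-0.86,-0.1,1,0,0]

```text
t: 17.65
eef_pos: [0.6148, 0.0667, 0.2633]
ee_rot: [3.137, 0.001, -1.568]
force: [0.0, 0.3, -2.3]
width: 0.0098
gripper_force: 25.0
```

```bash
python3 slot.py -1.483 .6012 .1065 .24
```

```text
17.65 [0.6148 0.0667 0.2633] [ 3.137e+00  1.000e-03 -1.568e+00] F [ 0.   0.3 -2.3] M [0.01 0.06 0.01] rot [ 0.0026  0.0005 -0.0542] shift [-0.398  0.134  0.234]
```

Emit:
arm_command:
  series: [0,0,-0.054,-0.2,0.134,0.1,0,0,0,-0.054,-0.4,0.134,0.2,0,0,0,-0.054,-0.4,0.134,0.3,0,0,0,-0.054,-0.4,0.134,0.3,0,0,0,-0.054,-0.4,0.134,0.3,0]

```text
t: 18.27
eef_pos: [0.6021, 0.1065, 0.2345]
ee_rot: [3.14, -0.0, -1.489]
force: [0.6, -0.3, -1.4]
width: 0.0096
gripper_force: 25.0
```

```bash
python3 slot.py -1.483 .6012 .1065 .165; python3 - <<'E'
from h import *
f=arm.grab_frame("wrist");g=arm.grab_frame("scene")
im=np.zeros((600,800,3),np.uint8)
im[:,:480]=cv2.resize(f[110:310,180:340],(480,600),interpolation=cv2.INTER_CUBIC)
im[:300,490:790]=cv2.resize(g[150:250,225:325],(300,300),interpolation=cv2.INTER_CUBIC)
t=arm.grab_frame("top");im[300:600,490:790]=cv2.resize(t[115:215,190:290],(300,300),interpolation=cv2.INTER_CUBIC)
cv2.imwrite("pics/w6.png",im)
E
```

```text
18.27 [0.6021 0.1065 0.2345] [ 3.14  -0.    -1.489] F [ 0.6 -0.3 -1.4] M [-0.03  0.04 -0.01] rot [ 0.0008 -0.0002 -0.0039] shift [-0.001  0.008  0.695]
```

View pics/w6.png

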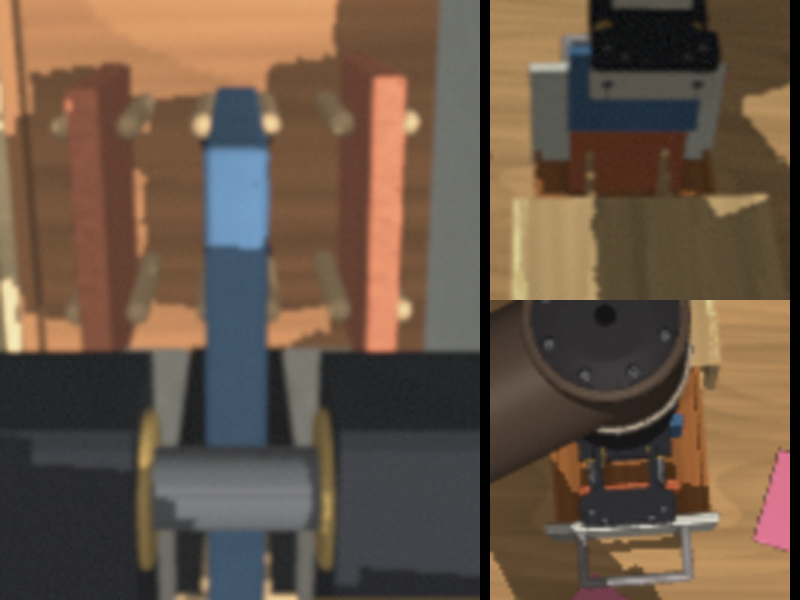

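Wrist view: the tile's lower edge (centre column 238) sits mid-way between the dowel tops at (203,123) and (272,123), at the image centre so there's no parallax. I lower it to just above the mouth, then into it.

Emit:
arm_command:
  series: [0,0,-0.004,0,0,0.2,0,0,0,-0.004,0,0,0.4,0,0,0,-0.004,0,0,0.6,0,0,0,-0.004,0,0,0.65,0,0,0,-0.004,0,0,0.65,0]

```text
t: 19.05
eef_pos: [0.602, 0.1066, 0.1698]
ee_rot: [3.141, -0.0, -1.482]
force: [0.6, -0.5, -1.8]
width: 0.0099
gripper_force: 25.0
```

```bash
python3 slot.py -1.483 .602 .1065 .145
```

```text
19.05 [0.602  0.1066 0.1698] [ 3.141 -0.    -1.482] F [ 0.6 -0.5 -1.8] M [0.04 0.05 0.  ] rot [ 0.0005 -0.0002  0.0005] shift [ 0.001 -0.     0.248]
```

Tile bottom ≈ 85 mm. I enter slowly.

Emit:
arm_command:
  series: [0,0,0,0,0,0.03,0,0,0,0,0,0,0.06,0,0,0,0,0,0,0.09,0,0,0,0,0,0,0.12,0]

```text
t: 19.55
eef_pos: [0.6017, 0.1067, 0.1573]
ee_rot: [3.141, -0.0, -1.482]
force: [-0.1, -0.9, -1.6]
width: 0.0095
gripper_force: 25.0
```

Emit:
arm_command:
  series: [0,0,0,0,0,0.03,0,0,0,0,0,0,0.06,0,0,0,0,0,0,0.09,0,0,0,0,0,0,0.12,0,0,0,0,0,0,0.13,0]

```text
t: 20.18
eef_pos: [0.6016, 0.1067, 0.1442]
ee_rot: [3.14, -0.0, -1.482]
force: [-0.3, -0.1, -1.3]
width: 0.0098
gripper_force: 25.0
```

Emit:
arm_command:
  series: [0,0,0,0,0,0.008,0,0,0,0,0,0,0.016,0,0,0,0,0,0,0.024,0,0,0,0,0,0,0.03,0]

```text
t: 20.68
eef_pos: [0.6017, 0.1068, 0.1414]
ee_rot: [3.141, -0.0, -1.482]
force: [0.4, -0.6, -2.9]
width: 0.0099
gripper_force: 25.0
```

Emit:
arm_command:
  series: [0,0,0,0,0,0.008,0,0,0,0,0,0,0.016,0,0,0,0,0,0,0.024,0,0,0,0,0,0,0.03,0]

```text
t: 21.18
eef_pos: [0.6017, 0.1067, 0.1384]
ee_rot: [3.14, -0.0, -1.482]
force: [-0.7, -0.8, -1.9]
width: 0.0096
gripper_force: 25.0
```

Emit:
arm_command:
  series: [0,0,0,0,0,0.008,0,0,0,0,0,0,0.016,0,0,0,0,0,0,0.024,0,0,0,0,0,0,0.03,0]

```text
t: 21.68
eef_pos: [0.6017, 0.1067, 0.1354]
ee_rot: [3.14, -0.0, -1.482]
force: [-1.1, 0.3, -1.9]
width: 0.0098
gripper_force: 25.0
```

Emit:
arm_command:
  series: [0,0,0,0,0,0.008,0,0,0,0,0,0,0.016,0,0,0,0,0,0,0.024,0,0,0,0,0,0,0.03,0]

```text
t: 22.18
eef_pos: [0.6017, 0.1067, 0.1324]
ee_rot: [3.14, -0.0, -1.482]
force: [0.2, 0.8, -1.5]
width: 0.0096
gripper_force: 25.0
```

Emit:
arm_command:
  series: [0,0,0,0,0,0.008,0,0,0,0,0,0,0.016,0,0,0,0,0,0,0.024,0,0,0,0,0,0,0.03,0]

```text
t: 22.68
eef_pos: [0.6017, 0.1067, 0.1294]
ee_rot: [3.14, -0.0, -1.482]
force: [0.6, 0.4, -2.1]
width: 0.0098
gripper_force: 25.0
```

Emit:
arm_command:
  series: [0,0,0,0,0,0.008,0,0,0,0,0,0,0.016,0,0,0,0,0,0,0.024,0,0,0,0,0,0,0.03,0]

```text
t: 23.18
eef_pos: [0.6029, 0.1069, 0.1288]
ee_rot: [-3.139, -0.0, -1.481]
force: [-3.4, -0.7, 15.4]
width: 0.0096
gripper_force: 25.0
```

Contact: 15 N at TCP z≈0.129, so the tile's bottom is about 36 mm below the mouth, within the bar's range. I ease off to a light touch.

Emit:
arm_command:
  series: [0,0,0,0,0,-0.008,0,0,0,0,0,0,-0.015,0,0,0,0,0,0,-0.019,0,0,0,0,0,0,-0.019,0]

```text
t: 23.68
eef_pos: [0.6025, 0.1069, 0.1289]
ee_rot: [-3.141, -0.0, -1.482]
force: [2.2, -0.1, 5.1]
width: 0.0097
gripper_force: 25.0
```

Emit:
arm_command:
  series: [0,0,0,0,0,-0.004,0.14,0,0,0,0,0,-0.004,0.18,0,0,0,0,0,-0.004,0.24,0,0,0,0,0,-0.004,0.24,0,0,0,0,0,-0.004,0.24]
  force: 5

```text
t: 24.3
eef_pos: [0.6016, 0.1067, 0.1286]
ee_rot: [3.14, -0.0, -1.482]
force: [-0.5, -0.1, 0.6]
width: 0.0209
gripper_force: 0.0
```

Released with no contact. I rise straight up slowly, watching the force, then move away and look.

Emit:
arm_command:
  series: [0,0,0,0,0,-0.05,0.24,0,0,0,0,0,-0.15,0.24,0,0,0,0,0,-0.3,0.24,0,0,0,0,0,-0.6,0.24,0,0,0,0,0,-1,0.24]

```text
t: 24.92
eef_pos: [0.6015, 0.1066, 0.2302]
ee_rot: [3.14, -0.0, -1.482]
force: [1.4, 0.3, 0.7]
width: 0.0214
gripper_force: 0.0
```

Emit:
arm_command:
  series: [0,0,0,0.3,0,-0.3,0.24,0,0,0,0.6,0,-0.3,0.24,0,0,0,0.6,0,-0.3,0.24]

```text
t: 25.3
eef_pos: [0.6073, 0.0455, 0.2605]
ee_rot: [-3.141, 0.0, -1.484]
force: [-0.3, 0.7, 0.2]
width: 0.0213
gripper_force: 0.0
```

```bash
python3 slot.py -1.483 .602 .1065 .145; python3 - <<'E'
from h import *
f=arm.grab_frame("wrist");g=arm.grab_frame("scene")
im=np.zeros((600,800,3),np.uint8)
im[:,:480]=cv2.resize(f[100:300,180:340],(480,600),interpolation=cv2.INTER_CUBIC)
im[:300,490:790]=cv2.resize(g[150:250,225:325],(300,300),interpolation=cv2.INTER_CUBIC)
t=arm.grab_frame("top");im[300:600,490:790]=cv2.resize(t[115:215,190:290],(300,300),interpolation=cv2.INTER_CUBIC)
cv2.imwrite("pics/w7.png",im)
E
```

```text
25.3 [0.6073 0.0455 0.2605] [-3.141  0.    -1.484] F [-0.3  0.7  0.2] M [ 0.01  0.13 -0.05] rot [-0.0005  0.0002 -0.0007] shift [-6.120e-01  1.000e-03  1.155e+00]
```

View pics/w7.png

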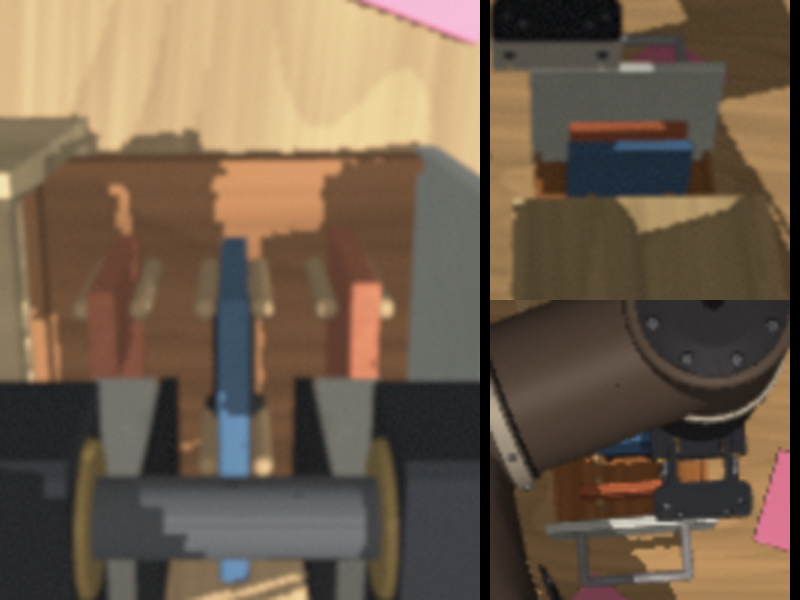

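The final view shows the blue tile upright in the middle slot between the dowel tops (207..263) and on the black bar. The brown tiles are untouched and the tray is still out, with the slot centre still at x≈0.602. The arm is clear, so I hand in.

```bash
python3 -c "
from station import arm
print(arm.job_done())"
```

```text
the job is handed in; nothing more can be done
None
```

I handed the job in at about 25 s: the tray is out, as far as I could measure at its stop, and the blue tile stands upright, released, on the rest bar in the middle slot after about 15 N at first touch; a slip of mine had hooked the handle (62 N at the wrist) and nudged the tray in about 6 mm, so I pulled it out to the stop again.

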